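# Shift the lapping machine into third gear

### The arm

A 6-joint arm with a two-finger parallel gripper is mounted at the origin on the work surface. World frame = base frame: x ahead of the robot, y to its left, z up, the work surface at z = 0. Lengths are in mm, angles in rad, forces in N, time in s.
With the tool pointing down it reaches from about 275 to 825 mm from the base axis. Payload 5.2 kg.
Tool frame: the origin (TCP) lies between the finger pads; the fingertips stand 22 mm ahead of it and the grasp point (between the pads) lies 3 mm ahead of it; z points along the fingers, y is the line along which they close (so a half turn about z gives the same grasp; the last joint's range is limited). The gripper opens to 93 mm and grips with 3 to 60 N. Pads are 15 mm wide; open, the fingers measure 128 mm over their backs; the gripper's body (75 mm by 188 mm) begins 65 mm behind the grasp point.
Start: joints at [-1.544, 0.259, 1.535, -0, 1.348, -0.203], TCP at [125.302, -535.541, 240.653] pointing down, gripper open.
Joint ranges: [-3.14, 3.14], [-0.91, 2.08], [0.19, 2.58], [-1.22, 4.36], [0.22, 2.71], [-3.12, 3.12]. Speed limits (rad/s): [2.57, 2.57, 3.14, 3.14, 3.14, 3.14].

### API

Orientations are given as a unit quaternion [w, x, y, z].
In Python, from plant import * gives the robot as it stands.
- The arm moves only by the tool arm_command, never from a script. Its argument "steps" is a list of rows, each a list of 6 numbers: the shift along the world's x, y, z scaled (see below), then the turn, a rotation vector about the world's x, y, z scaled (see below). In form: [[dx, dy, dz, rx, ry, rz], ...]. A call has 1 to 8 rows; each row is the pose to reach, as a shift and turn from the pose commanded when the call began; what a row does not reach only later rows make up. The controller multiplies each number of a shift by 100 mm and each number of a turn by 1.5 rad. A row lasts 1/8 s, in which the tool goes at most 62.5 mm and 10.7 degrees, less where a joint would pass 70% of its speed; a pose out of reach is approached as far as the arm can. A call with a number of a shift or a turn outside -1 to 1 is refused whole. A call with a gripper value outside its range is refused whole. "gripper" is the closure, from -1 (fully open) to 1 (shut), so that 0 is half open, set as the call begins (left out, the last holds). The fingers move at their own pace and stop on an object; "newtons" is the grip in N (left out, the last holds). Time passes only in rows, so rows that repeat a pose let the fingers close. It gives the time, the measured TCP pose, the force, the opening and the grip force at its end, in the units of the state.
- state(): the state, without advancing time (a new reading comes with each control period).
- get_image(name): name is "scene" or "top" or "wrist"; returns a dict with "pixels" (384x512x3 uint8, blue, green, red), "camera_matrix" (3x3 intrinsics, pixels), "R" (3x3) and "t" (3): a world point X has camera coordinates R X + t; the wrist camera has in their place "tool_from_camera" (4x4, takes a point from camera to tool coordinates, whose origin is the TCP and whose axes are the flange's). Camera axes: x right, y down, z forward; pixel columns grow to the right and rows downward; lengths in mm; the calibration is good to about 2 mm. A picture is of the moment at which its call begins: read the wrist's pose just before it. There is no depth.
- job_done(): hands the job in; it is judged then, once.
The state is a dict: "time": time; "joint_pos": joint angles; "qd": joint speeds; "joint_torque": joint torques, N m; "position": TCP position; "tool_rot": TCP orientation; "contact_force": force on the tool from outside, world axes, zero at the start; "torque": the same for the moment, N m; "opening": finger opening in mm; "gripper_force": force on a finger pad.
Only numpy, scipy, OpenCV 4.12 (cv2) and the standard library are available. Lean on these libraries where they do the work, as an engineer would, in place of code of your own. Each camera call takes 0.05 s, during which the arm holds its last target. There are 200 camera calls.

### The job

The gear lever of the lapping machine has been left somewhere in the left-hand lane of its H-shaped gate. With the fingers closed, push the lever by its knob through the gate into third gear, the far right slot as seen from the robot (marked with three dots), until it is fully home at the end of the slot, then let go. Do not take the knob between the fingers, do not force the lever across the tongues of the gate, and leave the jig, the window box, the bottle and the film holder where they stand.

Things in the scene. Friction and masses are not known exactly. Their poses are not given: they have to be found in the camera images.
- machine: Bench lapping machine, fixed: white casing, own x -130 to 200 mm, y -90 to 370 mm, top 120 mm above the bench; at its left the bowl with the platen (centre x 35, y 215 mm, radius 140 mm, rim 166 mm up), at its right the gear gate. Origin: on the bench (z = 0) below the gate's centre. x points away from the robot along the slots, y left across the lanes, z up; turned up to 0.35 rad either way.
- gate (a point): Centre of the steel gate plate's top face (120 mm square), 155 mm above the bench, axes as the machine. H-shaped opening: two lanes 16.5 mm wide and 61 mm long along x, at y +20.5 and -20.5 mm, joined half-way by a neutral lane 16 mm wide; a round-nosed tongue on each side of it. Dots mark the slot ends: one far left, two near left, three far right, four near right (far = +x, left = +y).
- knob (a point): Centre of the black ball knob (38 mm diameter) on top of the gear lever, a 10 mm steel rod rising through the gate from a pivot 75 mm above the bench, below the gate's centre; knob centre 155 mm from the pivot (230 mm above the bench when upright). No springs: friction of 2 to 3 N at the knob holds the lever where it is left. The knob travels about 45 mm either way along x and 38 mm along y.
- gear_fore_aft (a joint): Tilt of the lever along the slots, rad: 0 is neutral, positive leans away from the robot (machine +x); stops at -0.30 and +0.30, the ends of the slots. The lever can cross between the lanes only within about 0.04 rad of 0.
- gear_side (a joint): Tilt of the lever across the lanes, rad: positive leans left (machine +y); about +0.25 in the left lane, -0.25 in the right (play 0.20 to the stop at 0.27). Knob from the pivot, machine axes: x = 155 mm cos(side) sin(fore_aft), y = 155 mm sin(side), z = 155 mm cos(side) cos(fore_aft).
- third (a point): Fixed point on the machine where the knob's centre stands when the lever is fully home in third gear (fore_aft +0.30, side -0.25).
- jig_center (a point): Centre of the loose steel polishing jig that stands on the platen: disc of 76 mm diameter, 22 mm high with a 40 mm stem, 52 mm high in all, 0.7 kg. Leave it alone.
- window_box_center (a point): Centre of the loose round plastic box for infrared windows on the casing's deck beyond the gate: 55 mm diameter, 22 mm high. Leave it alone.
- bottle_center (a point): Centre of the loose white plastic bottle with black cap on the bench right of the machine: 52 mm diameter, 130 mm high. Leave it alone.
- film_holder_center (a point): Point 30 mm above the underside of the loose black film holder on the bench right of the machine: plate 100 x 120 mm with an upright block, 61 mm high. Leave it alone.

How it is judged (in metres and radians):
At the end, for the whole second after the job is handed in: The lever rests in third gear, the far right slot: tipped away from the robot by more than 0.26 rad of its 0.30 (the knob within about 6 mm of the stop) and to the right by more than 0.17 rad; the jig, window box, bottle and film holder are each within 15 mm of where they started (value of joint gear_fore_aft above 0.26 rad and value of joint gear_side below -0.17 rad and velocity of joint gear_fore_aft between -0.05 and 0.05 rad/s and distance of each of jig_center, window_box_center, bottle_center, film_holder_center from where it was at the start of the episode below 0.015 m); the robot touches nothing.
It fails at once if the knob is taken between the fingers while the lever is on its way (horizontal distance between the grasp point and knob below 0.012 m and distance between the grasp point and knob below 0.027 m and (value of joint gear_side between -0.15 and 0.15 rad or value of joint gear_fore_aft between 0.1 and 0.22 rad or value of joint gear_fore_aft between -0.22 and -0.1 rad)).
It fails at once if the lever is forced across the tongue at the far side of the gate (value of joint gear_fore_aft above 0.18 rad and value of joint gear_side between -0.12 and 0.12 rad).
It fails at once if the lever is forced across the tongue at the near side of the gate (value of joint gear_fore_aft below -0.18 rad and value of joint gear_side between -0.12 and 0.12 rad).
It fails at once if a bystander is lifted, knocked or pushed away (distance of any of jig_center, window_box_center, bottle_center, film_holder_center from where it was at the start of the episode above 0.03 m).
It also fails if it takes over 54 s, if anything falls off the work surface, if the arm or the gripper's body presses on something with over 40 N, if the wrist force passes 120 N, or if a joint passes its speed limit or range.

## Working session

There is one attempt and no reset: what is moved stays moved. The work goes in short steps, Python scripts to look and compute and a tool call to move; the robot and the scene stay as the last step left them, time stands still between calls to the robot, and variables do not carry over. Pictures are saved under pics/ and viewed, at most 10 in all, crops included, and the job is handed in when it is done.

Besides the shell and the picture viewer there is one more tool, called as name([rows], argument=value, ...), one row to a line, values as JSON. arm_command: Moves the arm, as the interface text tells. Shifts and turns lie within -1 to 1; 1 stands for 100 mm of shift or 1.5 rad of turn. Its arguments: {"type":"object","properties":{"steps":{"type":"array"},"gripper":{"type":"number"},"newtons":{"type":"number"}},"required":["steps"]}

```bash
mkdir -p pics; ls; python3 - <<'E'
from plant import *
import cv2,numpy as np,pickle
s=state();print(s)
d={}
for n in("scene","top"):
    g=get_image(n);d[n]=g;cv2.imwrite(f"pics/{n}0.png",g["pixels"]);print(n,g["camera_matrix"],g["R"],g["t"])
pickle.dump(d,open("v0.pkl","wb"))
E
```

```text
pics
{'time': 0.0, 'joint_pos': array([-1.54379422e+00,  2.59345221e-01,  1.53602472e+00,  3.51541687e-05,
        1.34800822e+00, -2.02814621e-01]), 'qd': array([-0.00277146, -0.00039135, -0.00122044,  0.00146728,  0.00208873,
       -0.00122015]), 'joint_torque': array([ 6.60313563e-04, -4.37310970e+01, -2.84001607e+01,  7.19132437e-02,
        4.15282126e-02, -1.41223554e-04]), 'position': array([ 125.30298618, -535.04123884,  239.83990401]), 'tool_rot': array([-8.87797330e-04,  9.93405346e-01,  1.14651739e-01,  9.54502215e-05]), 'contact_force': array([-0.58449866, -0.0462522 ,  0.43776372]), 'torque': array([-0.00248952,  0.04610388, -0.01946185]), 'gripper_force': 0.0, 'opening': 93.1189526188508}
scene [[364.21391628   0.         251.03420782]
 [  0.         364.21391628 192.46861655]
 [  0.           0.           1.        ]] [[-0.17797664  0.98390891  0.01573466]
 [ 0.60543646  0.12209304 -0.78647313]
 [-0.77573901 -0.1304475  -0.61742403]] [  52.89662908 -227.22376237 1474.05330593]
top [[421.89555127   0.         247.4255912 ]
 [  0.         421.89555127 195.73783333]
 [  0.           0.           1.        ]] [[ 0.0053832  -0.99985619 -0.0160815 ]
 [-0.99071017 -0.0031473  -0.13595385]
 [ 0.13588368  0.01666397 -0.99058464]] [  46.10172607  597.82423942 1001.82384531]
```

View pics/scene0.png

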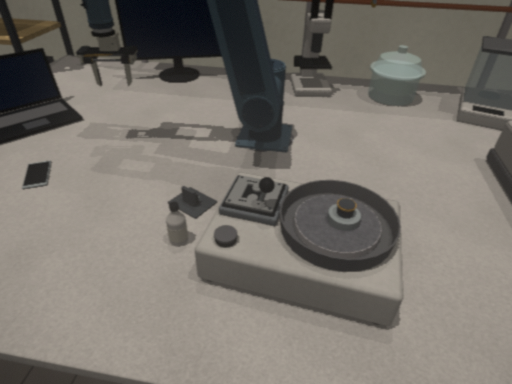

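View pics/top0.png

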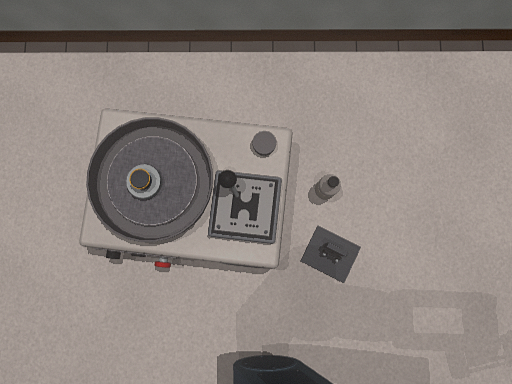

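Scene and top views: the gate plate is centred at about top (245,207), the knob at (228,179) in the far-left part of the gate. The box is at (264,143), the bottle at (327,187), the film holder at (331,253) and the jig at (140,180).

```bash
cat > h.py <<'E'
import numpy as np,cv2
def ray(g,uv):
    K,R,t=g["camera_matrix"],np.array(g["R"]),np.array(g["t"])
    return -R.T@t, R.T@np.linalg.solve(K,[uv[0],uv[1],1.])
def onz(g,uv,z):
    c,d=ray(g,uv); return c+d*(z-c[2])/d[2]
def proj(g,X):
    p=g["camera_matrix"]@(np.array(g["R"])@np.array(X,float)+g["t"]); return p[:2]/p[2]
def meet(g1,p1,g2,p2):
    A=[];b=[]
    for g,p in((g1,p1),(g2,p2)):
        c,d=ray(g,p);d=d/np.linalg.norm(d);P=np.eye(3)-np.outer(d,d);A.append(P);b.append(P@c)
    return np.linalg.lstsq(np.vstack(A),np.hstack(b),rcond=None)[0]
E
python3 - <<'E'
import pickle,cv2,numpy as np
d=pickle.load(open("v0.pkl","rb"))
a=d["top"]["pixels"][155:255,195:295]; b=d["scene"]["pixels"][165:235,210:300]
cv2.imwrite("pics/crops.png",np.hstack([cv2.resize(a,(400,400),interpolation=cv2.INTER_CUBIC),cv2.resize(np.pad(b,((0,30),(0,10),(0,0))),(400,400),interpolation=cv2.INTER_CUBIC)]))
E
```

```text
(no output)
```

View pics/crops.png

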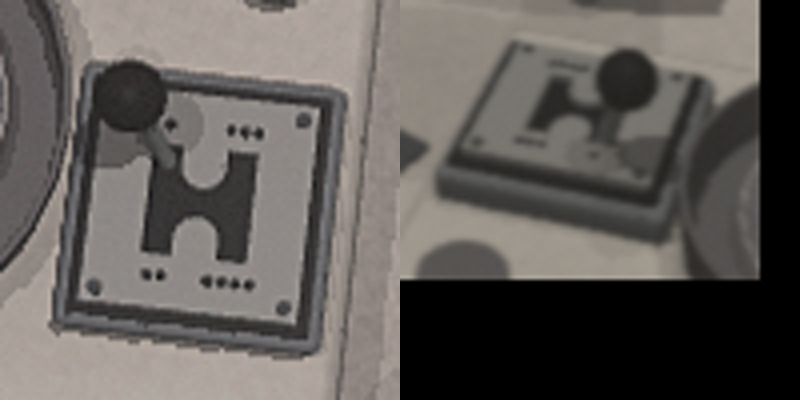

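Crops: the screws are at top-crop (304,120), (95,287) and (284,308). The H opening is centred at about (199,204), and the knob is at (130,95), with the lever well up the far-left slot. In the scene view the knob is at (266.7,185).

```bash
python3 - <<'E'
import pickle,cv2,numpy as np
from h import *
d=pickle.load(open("v0.pkl","rb"));T,S=d["top"],d["scene"]
c=lambda x,y:(x/4+195,y/4+155)
P=[onz(T,c(*p),155)for p in((304,120),(95,287),(284,308))]
cen=(P[0]+P[1])/2; e1=P[1]-P[2]; e2=P[0]-P[2]
print(P,cen,np.linalg.norm(e1),np.linalg.norm(e2))
y1=np.arctan2(-e1[0],e1[1]);y2=np.arctan2(e2[1],e2[0]);yaw=(y1+y2)/2;print(y1,y2)
m=[]
for g,(x,y,r) in((T,(227.5,178.75,14)),(S,(266.7,185,12))):
    gr=cv2.cvtColor(g["pixels"],cv2.COLOR_BGR2GRAY)
    mk=(gr<55).astype(np.uint8)
    z=np.zeros_like(mk);cv2.circle(z,(int(x),int(y)),r,1,-1);mk=cv2.morphologyEx(mk&z,cv2.MORPH_OPEN,np.ones((5,5)))
    n,l,st,ce=cv2.connectedComponentsWithStats(mk);i=1+st[1:,4].argmax();print(st[i],ce[i]);m.append(ce[i])
K=meet(T,m[0],S,m[1]);print("knob",K)
R=np.array([[np.cos(yaw),-np.sin(yaw)],[np.sin(yaw),np.cos(yaw)]])
o=cen[:2]
def kn(f,s):
    return np.r_[o+R@[155*np.cos(s)*np.sin(f),155*np.sin(s)],75+155*np.cos(s)*np.cos(f)]
k=R.T@(K[:2]-o);s=np.arcsin(k[1]/155);f=np.arcsin(k[0]/155/np.cos(s));print(k,"f,s",f,s,"exp",kn(f,s))
for f in np.arange(0,.31,.05): print(f,kn(f,.25),proj(T,kn(f,.25)),proj(S,kn(f,.25)))
print("third",kn(.3,-.25),"yaw",yaw)
for n,p,z in(("box",(264,143),142),("bottle",(333,182),130),("holder",(331,253),20)):print(n,onz(T,p,z),R.T@(onz(T,p,z)[:2]-o))
E
```

```text
[array([606.08183693,  -5.12590798, 155.        ]), array([513.56192734, 108.91238165, 155.        ]), array([502.61270541,   5.95781214, 155.        ])] [559.82188213  51.89323684 155.        ] 103.53515752288932 104.06108796571516
-0.10595178138952353 -0.10671409484790909
[218 171  18  17 254] [226.6496063  179.03149606]
[260 179  14  14 165] [266.16363636 185.29090909]
knob [608.55057459  89.01201687 214.86529979]
[44.5139564  42.08083869] f,s 0.303009615853034 0.2749400944842445 exp [608.55057459  89.01201687 217.38226962]
0.0 [563.89181685  90.02426235 225.18142537] [225.5179387 199.8112484] [269.39442174 171.11728847]
0.05 [571.355366    89.22763657 224.99373769] [225.96110506 196.18382247] [268.63547415 172.87263475]
0.1 [578.80026016  88.43300195 224.43114379] [226.41400079 192.60186086] [267.86187624 174.7734778 ]
0.15000000000000002 [586.20789098  87.64234464 223.49504984] [226.8748661  189.07861911] [267.07598323 176.81603944]
0.2 [593.55974324  86.85764089 222.18779561] [227.34191994 185.62691565] [266.28028338 178.99577903]
0.25 [600.83744112  86.08085204 220.51264855] [227.81337333 182.25904638] [265.4773879 181.3073853]
0.30000000000000004 [608.02279419  85.31391967 218.47379564] [228.28744244 178.98670696] [264.67001882 183.74477594]
third [599.88292476   9.05186864 218.47379564] yaw -0.1063329381187163
box [704.67068152  10.01350173 142.        ] [148.47549836 -26.27000727]
bottle [ 617.42731739 -146.29211592  130.        ] [  78.3140196  -190.95217871]
holder [ 458.47942811 -158.12313059   20.        ] [ -78.48047128 -219.5859358 ]
```

The lever is in first gear: far left, fore_aft about 0.30, side about 0.25. My plan is to close the fingers with the tool's y along machine y and go round to the far side of the knob. I'll pull the knob back to neutral, push it right from the left side, then push it away from the near side. First I travel at height.

arm_command([
  [0.2,0.2,0.5,0,0,-0.112],
  [0.5,0.5,0.8,0,0,-0.224],
  [0.75,0.88,0.8,0,0,-0.224],
  [0.75,0.88,0.8,0,0,-0.224],
], gripper=1, newtons=20)

```text
time: 0.6
position: [201.8, -445.3, 321.2]
tool_rot: [0.0, 0.999, -0.051, 0.0]
contact_force: [0.4, 0.2, -0.6]
opening: 57.7
gripper_force: 0.0
```

arm_command([
  [0.37,0.44,0,0,0,0],
  [0.75,0.88,0,0,0,0],
  [0.75,0.88,0,0,0,0],
])

```text
time: 0.98
position: [276.8, -357.4, 320.4]
tool_rot: [-0.0, 0.999, -0.051, 0.0]
contact_force: [1.2, -0.0, 0.4]
opening: 27.6
gripper_force: 0.0
```

arm_command([
  [0.37,0.44,0,0,0,0],
  [0.75,0.88,0,0,0,0],
  [0.75,0.88,0,0,0,0],
])

```text
time: 1.35
position: [351.6, -270.1, 320.4]
tool_rot: [-0.0, 0.999, -0.051, -0.0]
contact_force: [0.7, -0.1, -0.2]
opening: 1.3
gripper_force: 0.0
```

arm_command([
  [0.37,0.44,0,0,0,0],
  [0.75,0.88,0,0,0,0],
  [0.75,0.88,0,0,0,0],
])

```text
time: 1.72
position: [426.5, -182.9, 320.1]
tool_rot: [-0.0, 0.999, -0.051, -0.0]
contact_force: [0.1, -0.6, 0.1]
opening: 0.4
gripper_force: 0.0
```

arm_command([
  [0.37,0.44,0,0,0,0],
  [0.75,0.88,0,0,0,0],
  [0.75,0.88,0,0,0,0],
])

```text
time: 2.1
position: [501.5, -95.7, 319.8]
tool_rot: [-0.0, 0.999, -0.052, -0.0]
contact_force: [-1.0, 0.3, -0.9]
opening: 0.3
gripper_force: 0.0
```

arm_command([
  [0.37,0.44,0,0,0,0],
  [0.75,0.88,0,0,0,0],
  [0.75,0.88,0,0,0,0],
])

```text
time: 2.48
position: [576.5, -8.3, 319.4]
tool_rot: [0.0, 0.999, -0.052, -0.001]
contact_force: [-0.5, 0.1, -0.5]
opening: 0.5
gripper_force: 0.0
```

arm_command([
  [0.37,0.44,0,0,0,0],
  [0.75,0.88,0,0,0,0],
  [0.75,0.88,0,0,0,0],
  [0.75,0.88,0,0,0,0],
])

```text
time: 2.98
position: [649.9, 77.3, 320.1]
tool_rot: [0.001, 0.999, -0.054, -0.001]
contact_force: [0.5, -0.0, 0.4]
opening: 0.5
gripper_force: 0.0
```

```bash
python3 - <<'E'
from plant import *
import cv2,numpy as np
s=state();print(s["time"],s["position"],s["tool_rot"],s["opening"],s["contact_force"])
g=get_image("top")["pixels"][130:255,170:295];b=get_image("scene")["pixels"][120:245,200:325]
cv2.imwrite("pics/a1.png",np.hstack([cv2.resize(x,(400,400),interpolation=cv2.INTER_CUBIC) for x in(g,b)]))
E
```

```text
2.975 [649.87291614  77.31807557 320.12016788] [ 7.35985302e-04  9.98535707e-01 -5.40863388e-02 -7.53890343e-04] 0.5054952848637475 [ 0.46796106 -0.04484476  0.4019305 ]
```

View pics/a1.png

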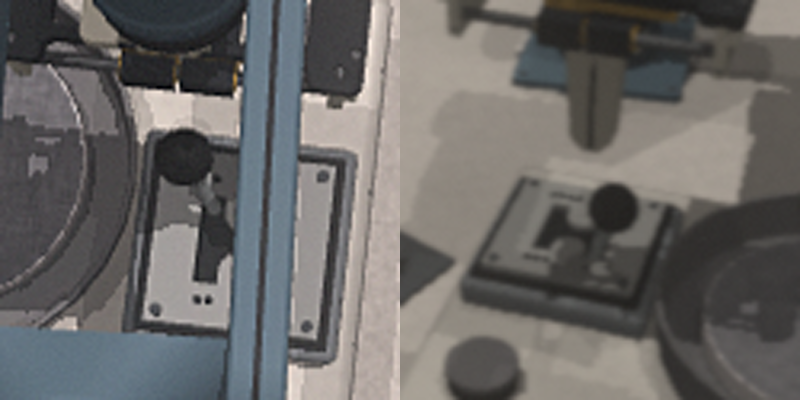

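The fingers are closed and hang on the far side of the knob, with clearance. Next: lower, then draw towards the robot along machine -x.

arm_command([
  [0,0,-0.45,0,0,0],
  [0,0,-0.8,0,0,0],
  [0,0,-0.93,0,0,0],
  [0,0,-0.93,0,0,0],
])

```text
time: 3.58
position: [649.9, 79.4, 227.8]
tool_rot: [0.0, 0.999, -0.054, -0.0]
contact_force: [-0.4, -0.2, 0.4]
opening: 0.7
gripper_force: 0.0
```

arm_command([
  [-0.05,0.005,0,0,0,0],
  [-0.1,0.01,0,0,0,0],
  [-0.15,0.015,0,0,0,0],
  [-0.2,0.02,0,0,0,0],
  [-0.25,0.027,0,0,0,0],
  [-0.25,0.027,0,0,0,0],
])

```text
time: 4.32
position: [625.3, 83.2, 228.3]
tool_rot: [0.0, 0.999, -0.053, 0.001]
contact_force: [4.0, -0.7, 2.5]
opening: 0.6
gripper_force: 1.8
```

In contact with about 4 N, and the knob is moving. I'll carry on towards neutral, stop a little short, and look.

arm_command([
  [-0.05,0.005,0,0,0,0],
  [-0.1,0.01,0,0,0,0],
  [-0.15,0.016,0,0,0,0],
  [-0.2,0.021,0,0,0,0],
  [-0.25,0.027,0,0,0,0],
  [-0.3,0.032,0,0,0,0],
  [-0.3,0.032,0,0,0,0],
])

```text
time: 5.2
position: [594.3, 86.5, 227.4]
tool_rot: [0.0, 0.999, -0.053, -0.001]
contact_force: [0.5, -0.3, 0.1]
opening: 0.4
gripper_force: 0.4
```

```bash
cat > look.py <<'E'
import sys
from plant import *
from h import *
s=state();print(s["time"],s["position"],s["contact_force"])
T,S=get_image("top"),get_image("scene")
g=T["pixels"][130:255,170:295];b=S["pixels"][120:245,200:325]
cv2.imwrite(sys.argv[1],np.hstack([cv2.resize(x,(400,400),interpolation=cv2.INTER_CUBIC) for x in(g,b)]))
o=np.array([559.8,51.9]);w=-.1063;R=np.array([[np.cos(w),-np.sin(w)],[np.sin(w),np.cos(w)]])
print("tcp m",R.T@(s["position"][:2]-o))
def kn(f,s): return np.r_[o+R@[155*np.cos(s)*np.sin(f),155*np.sin(s)],75+155*np.cos(s)*np.cos(f)]
sd=float(sys.argv[2])
for f in np.arange(-.05,.31,.05): # knob in the displayed crops
    print(round(f,2),((proj(T,kn(f,sd))-[170,130])*3.2).round(),((proj(S,kn(f,sd))-[200,120])*3.2).round())
E
python3 look.py pics/a2.png 0.25
```

```text
5.2 [594.26913795  86.46535976 227.35544032] [ 0.53716192 -0.30271737  0.11961625]
tcp m [30.60719406 38.02742744]
-0.05 [176. 235.] [224. 158.]
0.0 [178. 223.] [222. 164.]
0.05 [179. 212.] [220. 169.]
0.1 [181. 200.] [217. 175.]
0.15 [182. 189.] [215. 182.]
0.2 [183. 178.] [212. 189.]
0.25 [185. 167.] [210. 196.]
0.3 [187. 157.] [207. 204.]
```

View pics/a2.png

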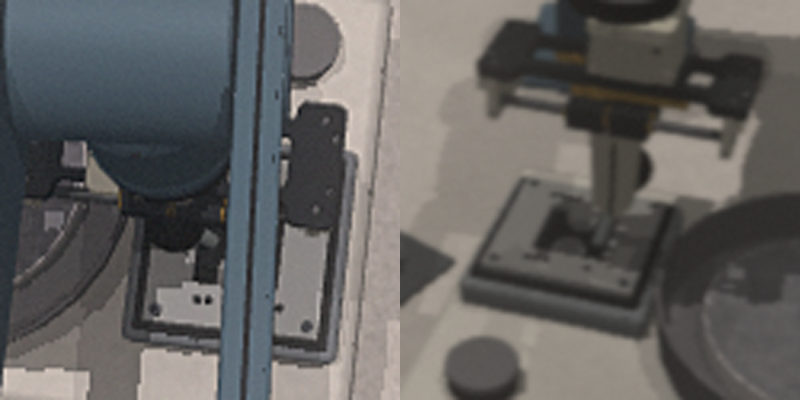

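The knob has been pulled back and is hidden in part by the gripper. Its lower edge is at about top crop (180,251), and its right edge at about scene crop (652,170), so it is close to neutral. I'll measure the edges more precisely against the first picture.

```bash
python3 - <<'E'
from plant import *
from h import *
import pickle
T=get_image("top");S=get_image("scene");W=get_image("wrist")
d=pickle.load(open("v0.pkl","rb"))
G=lambda g:cv2.cvtColor(g["pixels"],cv2.COLOR_BGR2GRAY)
print("top v0 rows178-194");print(G(d["top"])[178:194,216:234]);print("top now rows195-213");print(G(T)[195:213,216:234])
print("scene v0");print(G(d["scene"])[178:194,264:280]);print("scene now rows 162-182");print(G(S)[162:184,264:284])
cv2.imwrite("pics/w1.png",W["pixels"])
E
```

```text
top v0 rows178-194
[[ 99 118  38  40  43  42  43  48  45  49  56  57  55  48  41  42  49  47]
 [ 99 102  36  39  41  42  44  43  44  49  52  55  50  51  47  49  44  43]
 [103  99  38  39  42  43  40  41  43  48  47  52  47  46  45  45  48  47]
 [106  98  45  38  39  41  45  42  43  45  46  46  45  47  47  41  41  47]
 [106  80  41  42  41  44  41  47  44  44  44  41  47  44  43  43  47  45]
 [110  58  44  42  38  39  41  44  41  42  43  47  44  44  44  45  44  40]
 [117  45  43  41  48  38  40  40  41  45  41  42  43  44  44  45  43  39]
 [ 88  41  43  46  94  51  38  40  40  44  46  42  43  41  41  37  41  38]
 [ 75  40  42  55 102  90  49  35  35  37  41  41  39  40  43  36  49  62]
 [ 69  39  45  54  99  96  86  65  53  40  34  33  32  37  45  48  75  63]
 [ 69  40  42  54  96  92  93  93  89  86  88  91  87  72  65  61  74  82]
 [ 67  40  42  63  98  92  89  94  94  94  93  95  96  71  70  65  73  84]
 [ 59  43  40  79  95  90  89  89  91  90  92  92  93  68  70  67  68  77]
 [ 48  46  41  81  92  93  92  92  91  90  90  92  93  89  90  70  63  69]
 [ 49  41  39  80  93  91  91  
[... 3766 characters left out ...]
 153 156
  157 157]
 [ 69  61  53  61  70  73  72  71  70  61  48  35  42  78 119 146 154 154
  155 156]
 [ 69  59  54  63  71  71  72  71  68  60  47  45  68 110 141 152 153 154
  155 154]
 [ 68  58  54  65  70  72  71  71  68  58  55  74 103 130 146 148 148 150
  153 154]
 [ 69  59  55  63  71  72  72  71  69  73  89 115 132 141 142 141 142 145
  146 148]
 [ 69  57  53  63  71  73  72  72  77  97 123 138 143 145 145 145 146 144
  141 141]
 [ 66  56  54  64  71  72  72  72  79 101 124 135 138 139 142 142 142 143
  143 143]
 [ 66  54  54  65  71  71  72  71  81  99 113 118 120 120 121 123 124 126
  131 134]
 [ 65  55  58  68  73  72  72  75  88 102 109 112 110 103  91  81  79  84
   91  98]]
```

View pics/w1.png

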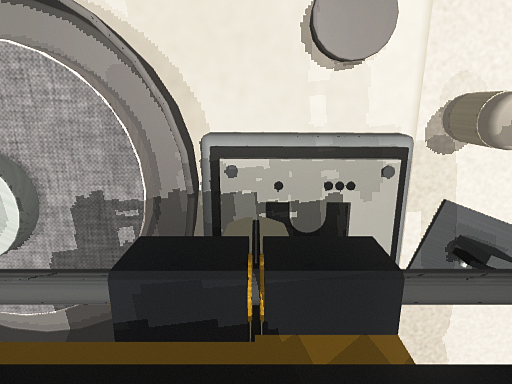

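The knob's lower edge moved about 20.5 px in the top view, against 20.8 predicted for f=0. The scene shift of about (+4,-13) agrees, so the lever is at neutral. The wrist view shows the gate's far end clear and the knob behind the fingers. Next I go round to the left of the knob.

arm_command([
  [0.17,-0.02,0,0,0,0],
  [0.18,0.15,0,0,0,0],
  [0.23,0.52,0,0,0,0],
  [0.23,0.52,0,0,0,0],
  [0,0.55,0,0,0,0],
  [-0.25,0.57,0,0,0,0],
  [-0.25,0.57,0,0,0,0],
])

```text
time: 6.32
position: [568.5, 143.7, 227.8]
tool_rot: [0.0, 0.999, -0.053, -0.001]
contact_force: [0.7, -0.3, -0.2]
opening: 0.8
gripper_force: 0.0
```

arm_command([
  [-0.007,-0.07,0,0,0,0],
  [-0.015,-0.14,0,0,0,0],
  [-0.021,-0.2,0,0,0,0],
  [-0.027,-0.26,0,0,0,0],
  [-0.034,-0.32,0,0,0,0],
  [-0.04,-0.38,0,0,0,0],
  [-0.046,-0.44,0,0,0,0],
  [-0.046,-0.44,0,0,0,0],
])

```text
time: 7.32
position: [565.5, 98.7, 227.5]
tool_rot: [0.0, 0.999, -0.053, -0.0]
contact_force: [0.1, 1.4, 1.5]
opening: 0.4
gripper_force: 0.9
```

arm_command([
  [-0.007,-0.06,0,0,0,0],
  [-0.013,-0.12,0,0,0,0],
  [-0.019,-0.18,0,0,0,0],
  [-0.026,-0.24,0,0,0,0],
  [-0.032,-0.3,0,0,0,0],
])

```text
time: 7.95
position: [562.4, 68.9, 227.6]
tool_rot: [0.0, 0.999, -0.053, -0.0]
contact_force: [-0.2, 2.3, 2.1]
opening: -0.1
gripper_force: 1.2
```

arm_command([
  [-0.004,-0.04,0,0,0,0],
  [-0.009,-0.08,0,0,0,0],
  [-0.013,-0.12,0,0,0,0],
  [-0.018,-0.17,0,0,0,0],
])

```text
time: 8.45
position: [560.4, 52.2, 227.2]
tool_rot: [-0.0, 0.999, -0.053, -0.0]
contact_force: [-0.1, 1.7, -1.4]
opening: 0.4
gripper_force: 1.1
```

```bash
python3 look.py pics/a3.png -0.25
```

```text
8.45 [560.39627931  52.2202363  227.1768963 ] [-0.11045334  1.71812891 -1.41961574]
tcp m [0.55893655 0.3816939 ]
-0.05 [297. 248.] [129. 141.]
0.0 [298. 237.] [126. 146.]
0.05 [299. 225.] [123. 152.]
0.1 [300. 213.] [120. 158.]
0.15 [302. 202.] [117. 164.]
0.2 [303. 191.] [114. 171.]
0.25 [304. 180.] [111. 178.]
0.3 [305. 170.] [108. 185.]
```

View pics/a3.png

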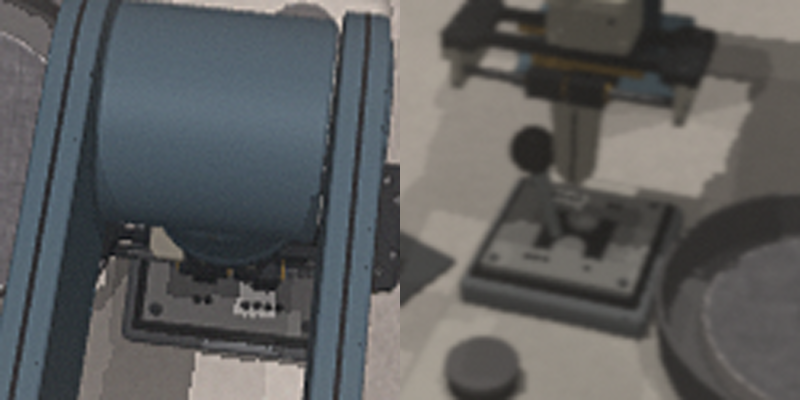

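The scene view shows the knob at crop (532,147), beside the right-hand lane, as predicted for f≈0 and side≈-0.25 allowing for the known 6 px bias. I'll nudge 2 mm more, go round to the near side, and push away.

arm_command([
  [-0.002,-0.02,0,0,0,0],
  [0.015,0.14,0,0,0,0],
  [0.015,0.14,0,0,0,0],
  [-0.3,0.17,0,0,0,0],
  [-0.46,0.19,0,0,0,0],
  [-0.46,0.19,0,0,0,0],
  [-0.52,-0.32,0,0,0,0],
  [-0.52,-0.32,0,0,0,0],
])

```text
time: 9.55
position: [509.6, 17.8, 228.0]
tool_rot: [0.001, 0.999, -0.055, 0.001]
contact_force: [-0.2, -0.1, 0.9]
opening: 0.7
gripper_force: 0.0
```

arm_command([
  [0.05,-0.005,0,0,0,0],
  [0.1,-0.01,0,0,0,0],
  [0.15,-0.016,0,0,0,0],
  [0.2,-0.021,0,0,0,0],
  [0.25,-0.027,0,0,0,0],
  [0.3,-0.032,0,0,0,0],
  [0.3,-0.032,0,0,0,0],
])

```text
time: 10.42
position: [539.0, 17.2, 227.6]
tool_rot: [-0.0, 0.999, -0.053, 0.0]
contact_force: [-0.1, 1.0, 0.2]
opening: 0.4
gripper_force: 0.3
```

arm_command([
  [0.05,-0.005,0,0,0,0],
  [0.1,-0.01,0,0,0,0],
  [0.15,-0.016,0,0,0,0],
  [0.2,-0.021,0,0,0,0],
  [0.25,-0.027,0,0,0,0],
])

```text
time: 11.05
position: [563.8, 14.5, 227.3]
tool_rot: [-0.0, 0.999, -0.053, -0.0]
contact_force: [-3.1, 1.2, -1.1]
opening: 0.9
gripper_force: 1.3
```

arm_command([
  [0.03,-0.003,0,0,0,0],
  [0.05,-0.005,0,0,0,0],
  [0.07,-0.007,0,0,0,0],
  [0.07,-0.007,0,0,0,0],
])

```text
time: 11.55
position: [570.8, 13.7, 227.5]
tool_rot: [0.0, 0.999, -0.053, -0.0]
contact_force: [-1.5, 0.4, -1.3]
opening: 0.7
gripper_force: 1.1
```

```bash
python3 look.py pics/a4.png -0.25|head -2
```

```text
11.55 [570.76960314  13.68849601 227.51834376] [-1.49075775  0.40367571 -1.32385778]
tcp m [ 14.96192245 -36.83194411]
```

View pics/a4.png

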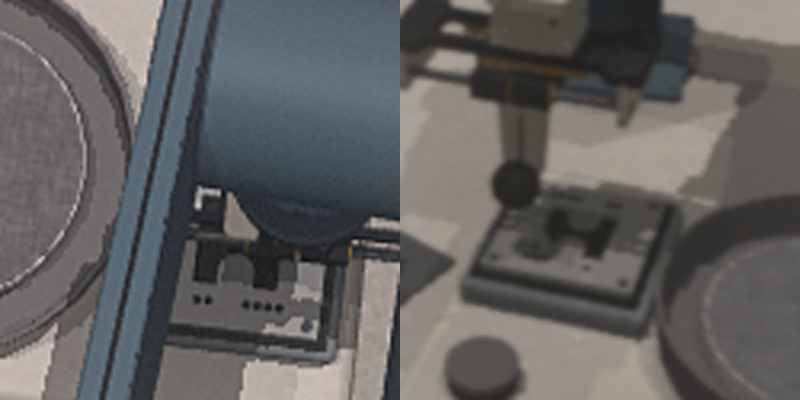

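In the scene view the knob is at crop (516,185), which matches f≈0.29 to 0.30 in the right lane. There is no stop force yet, so I'll creep on until the stop is felt.

arm_command([
  [0.01,-0.001,0,0,0,0],
  [0.02,-0.002,0,0,0,0],
  [0.02,-0.002,0,0,0,0],
])

```text
time: 12.02
position: [572.8, 13.5, 227.7]
tool_rot: [0.0, 0.999, -0.053, 0.0]
contact_force: [-2.5, -0.1, -2.2]
opening: 0.7
gripper_force: 1.2
```

arm_command([
  [0.01,-0.001,0,0,0,0],
  [0.02,-0.002,0,0,0,0],
  [0.02,-0.002,0,0,0,0],
])

```text
time: 12.4
position: [574.8, 13.3, 227.6]
tool_rot: [0.0, 0.999, -0.053, 0.0]
contact_force: [-2.6, 0.3, -2.2]
opening: 0.3
gripper_force: 1.2
```

arm_command([
  [0.01,-0.001,0,0,0,0],
  [0.02,-0.002,0,0,0,0],
  [0.02,-0.002,0,0,0,0],
])

```text
time: 12.78
position: [575.3, 13.3, 227.5]
tool_rot: [0.0, 0.999, -0.053, -0.002]
contact_force: [-7.7, 1.2, -0.4]
opening: 0.7
gripper_force: 3.7
```

The force rose to 7.7 N and the motion stalled, so the lever is at the stop. I'll back off and clear upward.

arm_command([
  [-0.1,0.01,0,0,0,0],
  [-0.4,0.04,0,0,0,0],
  [-0.6,0.06,0.2,0,0,0],
  [-0.9,0.06,0.6,0,0,0],
  [-1,0.06,0.9,0,0,0],
  [-1,0.06,0.9,0,0,0],
])

```text
time: 13.52
position: [478.1, 18.9, 321.0]
tool_rot: [0.001, 0.999, -0.053, 0.004]
contact_force: [0.2, 0.5, -1.0]
opening: 0.4
gripper_force: 0.0
```

arm_command([
  [-0.4,-0.3,0,0,0,0],
  [-0.8,-0.7,0,0,0,0],
  [-0.9,-1,0,0,0,0],
  [-0.9,-1,0,0,0,0],
  [-0.9,-1,0,0,0,0],
])

```text
time: 14.15
position: [387.1, -80.6, 317.0]
tool_rot: [-0.0, 0.999, -0.053, -0.0]
contact_force: [0.1, 0.2, -1.4]
opening: 0.7
gripper_force: 0.0
```

```bash
python3 look.py pics/a5.png -0.25
```

```text
14.15 [387.11531155 -80.56813755 317.04880373] [ 0.12946499  0.24254619 -1.39762161]
tcp m [-157.65510626 -150.04224926]
-0.05 [297. 248.] [129. 141.]
0.0 [298. 237.] [126. 146.]
0.05 [299. 225.] [123. 152.]
0.1 [300. 213.] [120. 158.]
0.15 [302. 202.] [117. 164.]
0.2 [303. 191.] [114. 171.]
0.25 [304. 180.] [111. 178.]
0.3 [305. 170.] [108. 185.]
```

View pics/a5.png

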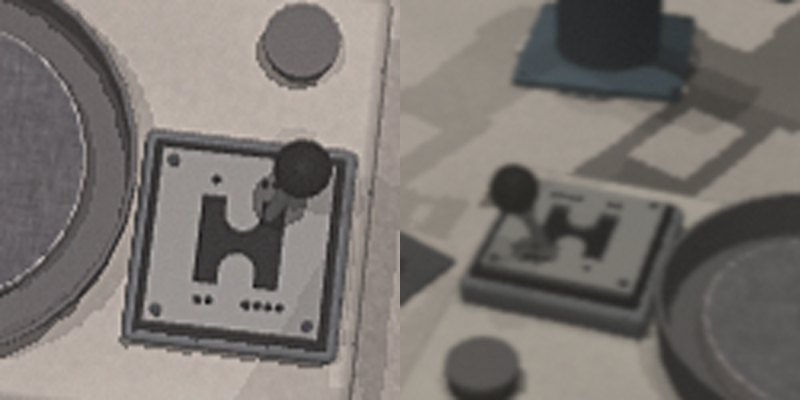

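The knob stands at top crop (303,169) and scene crop (513,188), against (305,170) and (508,185) predicted for third gear fully home. The lever is in the far-right slot, the box hasn't moved and the arm is clear. Handing in.

```bash
python3 -c "
from plant import *
print(job_done())"
```

```text
the job is handed in; nothing more can be done
None
```

The lever was pushed with closed fingers from first gear through neutral into third, up against the stop. The arm then backed clear and the job was handed in at about 14 s; no verdict was returned.

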